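Hold a machined bracket home in a locating jig

ROBOT

A 6-joint arm with a two-finger parallel gripper is mounted at the origin on a cart in front of the work surface, level with it; the furniture and walls round the work are solid. World frame = base frame: x ahead of the robot, y to its left, z up, the work surface at z = 0. Lengths are in m, angles in rad, forces in N, time in s.
With the tool pointing down it reaches from about 0.35 to 0.775 m from the base axis. Payload 5.5 kg.
Tool frame: the origin (TCP) lies at the very end of the fingers, on their centre line; the grasp point (between the pads) lies 19 mm behind it; z points along the fingers, y is the line along which they close (so a half turn about z gives the same grasp; the last joint's range is limited). The gripper opens to 85 mm and grips with 20 to 120 N. Pads are 22 mm wide; open, the fingers measure 114 mm over their backs; the gripper's body (76 mm by 85 mm) begins 54 mm behind the grasp point. The pads swing forward as they close: fully open they stand 13 mm farther back than shut.
Start: joints at [-1.251, 0.313, 0.046, 1.304, 0, 1.431], TCP at [0.255, -0.515, 0.231] pointing down, gripper open.
Joint ranges: [-2.76, 2.76], [-0.86, 1.69], [-1.03, 1.26], [-2.2, 2.34], [-1.47, 1.5], [-3.14, 3.14]. Speed limits (rad/s): [2.57, 2.57, 3.14, 3.14, 3.14, 3.14].

INTERFACE

Orientations are given as a unit quaternion [w, x, y, z].
In Python, from workcell import get_state, read_camera, calibration, hand_in gives the robot as it stands.
- The arm moves only by the tool drive_tool, never from a script. Its argument "deltas" is a list that holds one entry, the list of rows, each a list of 7 numbers: the closure in counts, from 0 (fully open) to 255 (shut), then the shift along the tool's x, y, z in m, then the turn, a rotation vector about the tool's x, y, z in degrees. A call has 1 to 12 rows; each row is the pose to reach, as a shift and turn from the pose commanded when the call began, along the tool's axes at that moment; what a row does not reach only later rows make up. A row lasts 1/8 s, in which the tool goes at most 62.5 mm and 10.7 degrees, less where a joint would pass 70% of its speed; a pose out of reach is approached as far as the arm can. A call with a gripper value outside its range is refused whole. The fingers move at their own pace and stop on an object; "newtons" is the grip in N (left out, the last holds). Time passes only in rows, so rows that repeat a pose let the fingers close. It gives the time, the measured TCP pose, the force, the opening and the grip force at its end, in the units of the state.
- get_state(): the state, without advancing time (a new reading comes with each control period).
- read_camera(name): name is "scene" or "top" or "wrist"; returns (picture, depth): 420x560x3 uint8, red, green, blue; 420x560 float32, m along the optical axis (not along the pixel's ray), 0 where there is no reading.
- calibration(name): a dict with "mtx" (3x3 intrinsics, pixels), "world_from_camera" (4x4, takes a point from camera to world coordinates). Camera axes: x right, y up, looking along -z (the intrinsics and any distortion apply to the point x, -y, -z); pixel columns grow to the right and rows downward; lengths in m; the calibration is good to about 2 mm. A picture is of the moment at which its call begins: read the wrist's pose just before it. calibration takes no time and is no camera call; for the wrist camera it gives the pose at the moment of the call.
- hand_in(): hands the job in; it is judged then, once.
The state is a dict: "clock": time; "joint_pos": joint angles; "qvel": joint speeds; "tau": joint torques, N m; "tcp_pos": TCP position; "orientation": TCP orientation; "wrist_force": force on the tool from outside, world axes, zero at the start; "ft_torque": the same for the moment, N m; "finger_gap": finger opening in m; "grip_force": force on a finger pad.
Only numpy, scipy, OpenCV 4.12 (cv2) and the standard library are available. Lean on these libraries where they do the work, as an engineer would, in place of code of your own. Each camera call takes 0.05 s, during which the arm holds its last target. There are 200 camera calls.

TASK

Pick up the machined aluminium bracket by its upright web, set its foot flat on the blue jig's bed and push it into the corner, long side against the long fence and a short end against the end stop (either way round), so that both sprung brass pins go in and the foot touches both fences squarely at once. Push steadily, about 15 N each way, without brute force. Finish still gripping and pressing it there, as the pins would push it out; leave the other things on the bench where they are.

Things in the scene. Friction and masses are not known exactly. Their poses are not given: they have to be found in the camera images.
- bracket_mid (a point): Centre of the loose machined aluminium T bracket, 32 mm above its underside. x: across the web; y: along the foot's long side; z: up. Foot 64 (x) x 90 (y) x 14 mm with four bolt holes; upright web in its middle, 10 mm thick (x), 56 mm long (y), its top 64 mm above the underside: grip it across the 10 mm. The same after a half turn about z. Starts foot down.
- jig: Blue locating jig screwed to the bench; origin: centre of its underside, z up. Bed 150 (x) x 180 (y) mm, its top 12 mm above the origin. Long fence on the +x edge (inner face at x = +55 mm), end stop on the -y edge (inner face at y = -70 mm, x from -65 to +45 mm); both rise 22 mm above the bed. The -x and +y sides are open. Jig and foot are slippery together.
- bracket: The same bracket, pale silvery grey, 0.2 to 0.4 kg; origin at the centre of its underside, axes as above. Fully home its centre is at x = +23 mm, y = -25 mm in the jig's frame, underside on the bed, its y axis along the jig's y (either way).
- jig_corner (a point): The point on the top of the bed where the planes of the two inner fence faces meet; axes as the jig's.
- long_fence: Steel long fence, fixed to the jig, 20 x 180 x 22 mm; origin at the centre of its underside, axes as the jig's.
- end_stop: Steel end stop (the short fence), fixed to the jig, 110 x 20 x 22 mm; origin at the centre of its underside, axes as the jig's.
- long_pin (a joint): Travel in m of the round-nosed brass sprung pin (8 mm thick) in the long fence, along the jig's +x; 0 = out, standing 6 mm proud of the fence face; 0.006 = flush; takes about 1 N to start and 3.4 N at flush.
- long_pin_tip (a point): Tip of that pin, 7 mm above the bed, 45 mm from the end stop's face; it meets the middle of the foot's long side.
- end_pin (a joint): Travel in m of the like brass pin in the end stop, along the jig's -y; 0 = out, 6 mm proud; 0.006 = flush; same spring.
- end_pin_tip (a point): Tip of that pin, 7 mm above the bed, 32 mm from the long fence's face; it meets the middle of the foot's short end.
- spare_bracket: Bystander: bent zinc sheet bracket, 80 x 50 x 23 mm, loose; origin at the centre of its underside. Not the one to use.
- fuel_cap: Bystander: black round cap with grip bar, 68 mm wide, 33 mm high, loose; origin at the centre of its underside.
- mug_a: Bystander: white mug, 82 x 118 x 94 mm, loose, at the back; origin at the centre of its underside.
- screwdriver_red: Bystander: red-handled screwdriver, 191 mm long, lying loose, at the back; origin at the centre of its underside.
Mind the look-alikes: they are no part of the job. What is shaped like the bracket but orange or purple is not meant. Several things have the shape of the jig; the one meant has the colours described above.

How it is judged:
At the end, for the whole second after the job is handed in: Bracket foot down, upright within 3.4 degrees, in the jig's corner: square within 2 degrees, centre within 3.5 mm of home (3 mm in height), pressing each fence with 2 to 60 N, both pins in at least 4.5 of 6 mm, fingers on it with over 3 N; spare bracket, cap, mug, red screwdriver moved under 30 mm (contact force between bracket and long_fence between 2 and 60 N and contact force between bracket and end_stop between 2 and 60 N and contact force between the fingers and bracket above 3 N and value of joint each of long_pin, end_pin above 0.0045 m and x of bracket_mid in the frame of jig between 0.0195 and 0.0265 m and y of bracket_mid in the frame of jig between -0.0285 and -0.0215 m and z of bracket_mid in the frame of jig between 0.041 and 0.047 m and angle between bracket_mid's own z axis and vertical below 0.06 rad and angle between the y axis of bracket_mid and the y axis of jig, either way round below 0.035 rad and distance of each of spare_bracket, fuel_cap, mug_a, screwdriver_red from where it was at the start of the episode below 0.03 m); the arm keeps its last pose, push and grip.
It fails at once if one of the bystanders is knocked away (moved 50 mm or more) (distance of any of spare_bracket, fuel_cap, mug_a, screwdriver_red from where it was at the start of the episode above 0.05 m).
It also fails if it takes over 64 s, if anything falls off the work surface, if the arm or the gripper's body presses on something with over 40 N, if the wrist force passes 120 N, or if a joint passes its speed limit or range.

## Working session

There is one attempt and no reset: what is moved stays moved. The work goes in short steps, Python scripts to look and compute and a tool call to move; the robot and the scene stay as the last step left them, time stands still between calls to the robot, and variables do not carry over. Pictures are saved under pics/ and viewed, at most 10 in all, crops included, and the job is handed in when it is done.

Besides the shell and the picture viewer there is one more tool, called after "Request:" as a command line: name --argument value ..., lists and objects as JSON in quotes. drive_tool: Moves the arm, as the interface text tells. Its arguments: {"type":"object","properties":{"deltas":{"type":"array","items":{"type":"array","items":{"type":"array","items":{"type":"number"}}}},"newtons":{"type":"number"}},"required":["deltas"]}

```bash
mkdir -p pics; ls; cat > h.py <<'E'
import numpy as np, cv2
from workcell import get_state, read_camera, calibration, hand_in
def grab(n):
    c=calibration(n); p,d=read_camera(n); np.savez(f'{n}.npz',p=p,d=d,K=c['mtx'],T=c['world_from_camera']); return p,d,np.array(c['mtx']),np.array(c['world_from_camera']),c
def cloud(d,K,T):
    v,u=np.mgrid[:d.shape[0],:d.shape[1]]
    P=np.stack([(u-K[0,2])/K[0,0]*d,-(v-K[1,2])/K[1,1]*d,-d],-1)
    return P@T[:3,:3].T+T[:3,3]
def ray(uv,z,K,T):
    uv=np.atleast_2d(uv).astype(float)
    r=np.stack([(uv[:,0]-K[0,2])/K[0,0],-(uv[:,1]-K[1,2])/K[1,1],-np.ones(len(uv))],-1)@T[:3,:3].T
    return T[:3,3]+r*((z-T[2,3])/r[:,2])[:,None]
E
python3 - <<'E'
from h import *
s=get_state();print(s)
for n in('top','scene'):
    p,d,K,T,c=grab(n);print(n,K.round(1).tolist(),T.round(3).tolist(),[k for k in c]);cv2.imwrite(f'pics/{n}.png',p[...,::-1])
E
```

```text
pics
{'clock': 0.0, 'joint_pos': array([-1.25058816e+00,  3.13996715e-01,  4.49619521e-02,  1.30358691e+00,
       -1.80753700e-05,  1.43121132e+00]), 'qvel': array([ 0.00073289, -0.0002401 ,  0.00030531,  0.0002803 , -0.0004044 ,
        0.00134969]), 'tau': array([ 1.06498235e-03, -4.80625927e+01,  2.98533601e+01,  1.94975431e-02,
       -4.33098796e-05, -1.35607903e-05]), 'tcp_pos': array([ 0.25499426, -0.51479278,  0.230404  ]), 'orientation': array([-9.08138370e-04,  9.73689559e-01,  2.27876742e-01, -9.13137816e-05]), 'wrist_force': array([-0.04402506,  1.46491345, -0.36148207]), 'ft_torque': array([-0.04858231, -0.02794376,  0.0145074 ]), 'grip_force': 0.0, 'finger_gap': 0.08530955447313666}
top [[444.9, 0.0, 276.1], [0.0, 444.9, 212.6], [0.0, 0.0, 1.0]] [[0.036, 0.978, -0.203, 0.346], [-0.999, 0.036, -0.005, -0.068], [0.002, 0.203, 0.979, 1.144], [0.0, 0.0, 0.0, 1.0]] ['mtx', 'world_from_camera']
scene [[512.6, 0.0, 287.1], [0.0, 512.6, 212.6], [0.0, 0.0, 1.0]] [[-0.718, 0.391, -0.576, -0.155], [-0.696, -0.376, 0.612, 0.69], [0.022, 0.84, 0.542, 0.746], [0.0, 0.0, 0.0, 1.0]] ['mtx', 'world_from_camera']
```

View pics/top.png

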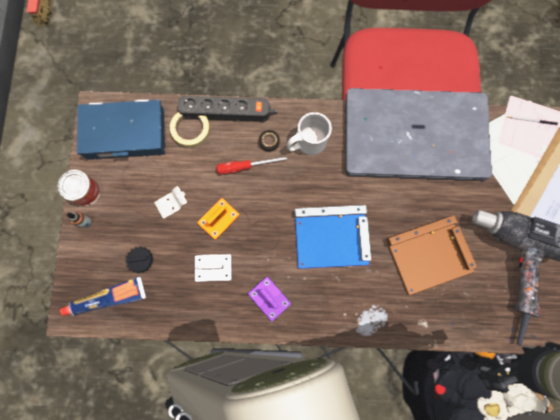

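View pics/scene.png

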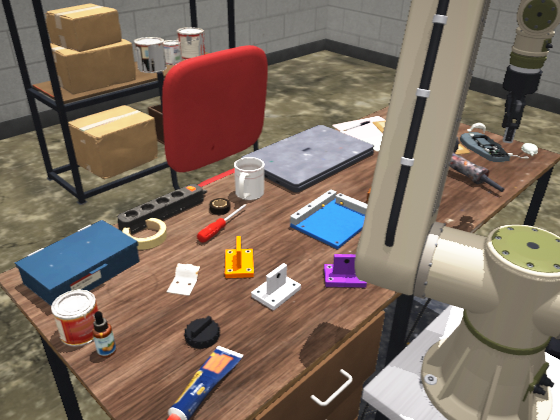

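Candidates in the top view: silver T at (213,268), orange T (217,218), purple T (269,298), white sheet bracket (171,203). The silver T fits, since it is pale grey with an upright web. Jigs: blue at (332,238) and orange at (432,255); the blue one fits. Its long fence is at the image top (world +x) and its end stop on the right (world −y).

```bash
cat > m.py <<'E'
from h import *
def top():
    z=np.load('top.npz');return z['p'],z['d'],z['K'],z['T']
p,d,K,T=top()
P=cloud(d,K,T)
hsv=cv2.cvtColor(p,cv2.COLOR_RGB2HSV)
def box(m,name):
    r=cv2.minAreaRect(P[m][:,:2].astype(np.float32)*1000);print(name,m.sum(),'z',np.percentile(P[m][:,2],[5,50,95]).round(4),'rect',np.round(r[0],1),np.round(r[1],1),round(r[2],2))
win=np.zeros(d.shape,bool);win[245:292,185:242]=1
white=(hsv[...,1]<60)&(hsv[...,2]>120)
box(win&white,'bracket3d')
m=(win&white).astype(np.uint8); 
cn=max(cv2.findContours(m,0,1)[0],key=cv2.contourArea)
bp=cv2.boxPoints(cv2.minAreaRect(cn));print(bp.tolist());R=ray(bp,.014,K,T)[:,:2]*1000;print('foot ray',R.round(1).tolist(),R.mean(0).round(1))
win[:]=0;win[200:275,288:380]=1
blue=win&(hsv[...,0]>95)&(hsv[...,0]<125)&(hsv[...,1]>120)
box(blue,'bed')
fe=win&white;box(fe,'fences')
n,l=cv2.connectedComponents(fe.astype(np.uint8))
for i in range(1,n):
    k=l==i
    if k.sum()>60:
        box(k,'f%d'%i); c=cv2.findContours(k.astype(np.uint8),0,1)[0][0]
        bp=cv2.boxPoints(cv2.minAreaRect(c));print(bp.round(1).tolist());print('ray z.034',(ray(bp,.034,K,T)[:,:2]*1000).round(1).tolist())
tw=np.zeros(d.shape,bool);tw[280:330,100:240]=1
print('table z',np.median(P[tw][:,2]))
a=cv2.resize(p[235:300,180:245],None,fx=6,fy=6,interpolation=2);b=cv2.resize(p[200:275,288:378],None,fx=5,fy=5.2,interpolation=2)
cv2.imwrite('pics/crop.png',np.hstack([a,b[:390,:400]])[...,::-1])
E
python3 m.py
```

```text
bracket3d 1060 z [-0.0001  0.0144  0.0645] rect [420.   34.4] [234.3  93.2] 76.0
[[193.16531372070312, 254.12371826171875], [231.25469970703125, 252.89501953125], [232.156982421875, 280.86590576171875], [194.06759643554688, 282.0946044921875]]
foot ray [[465.4, 144.7], [472.0, 48.0], [401.7, 41.8], [395.2, 137.2]] [433.6  92.9]
bed 3178 z [0.0094 0.0131 0.0167] rect [ 466.1 -179.3] [221.2 240.8] 4.53
fences 1202 z [0.0002 0.0342 0.0386] rect [ 481.6 -183.8] [248.9 254.8] 5.09
f1 680 z [0.0006 0.0344 0.0387] rect [ 522.7 -137.3] [140.6 351.9] 46.75
[[293.8999938964844, 207.39999389648438], [366.70001220703125, 203.8000030517578], [367.29998779296875, 215.6999969482422], [294.3999938964844, 219.1999969482422]]
ray z.034 [[592.0, -107.3], [608.1, -293.4], [577.2, -294.6], [561.2, -109.6]]
f2 463 z [0.0012 0.0344 0.0386] rect [ 435.9 -215.3] [ 97.8 330.6] 47.78
[[357.29998779296875, 215.6999969482422], [367.70001220703125, 214.8000030517578], [371.79998779296875, 260.79998779296875], [361.29998779296875, 261.79998779296875]]
ray z.034 [[576.2, -269.2], [579.6, -295.8], [462.6, -305.2], [459.4, -279.1]]
table z 0.0005285446677509853
```

View pics/crop.png

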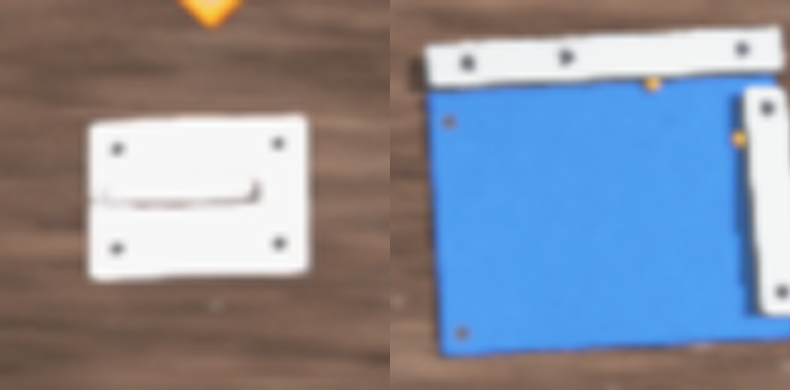

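Both confirmed: a silver T with its web, and the blue bed with two brass pins. Next I'll check the wrist camera mounting and the move to a look pose over the jig.

```bash
cat >> h.py <<'E'
from scipy.spatial.transform import Rotation as Ro
def tool():
    s=get_state();q=np.array(s['orientation']);return np.array(s['tcp_pos']),Ro.from_quat(q[[1,2,3,0]]).as_matrix()
def delta(pos,yaw):
    "shift mm and turn deg in tool axes to world pos (m), tool down with tool-x yaw deg"
    t,R=tool();c,s=np.cos(np.radians(yaw)),np.sin(np.radians(yaw))
    G=np.array([[c,s,0],[s,-c,0],[0,0,-1]])
    print('tcp',(t*1000).round(1),'yaw',np.degrees(np.arctan2(R[1,0],R[0,0])).round(2),'shift mm',(R.T@(np.array(pos)-t)*1000).round(1),'turn',np.degrees(Ro.from_matrix(R.T@G).as_rotvec()).round(2))
E
python3 - <<'E'
from h import *
t,R=tool();c=calibration('wrist');T=np.array(c['world_from_camera']);print('K',c['mtx'],'cam in tool',(R.T@(T[:3,3]-t)).round(3),(R.T@T[:3,:3]).round(2).tolist())
delta((.50,-.20,.26),95)
E
```

```text
K [[360.88493443   0.         278.51656864]
 [  0.         360.88493443 207.58545887]
 [  0.           0.           1.        ]] cam in tool [ 0.077  0.    -0.143] [[-0.0, 0.96, 0.29], [1.0, 0.0, 0.0], [-0.0, 0.29, -0.96]]
tcp [ 255.  -514.8  230.5] yaw 26.35 shift mm [ 359.3 -173.5  -29.1] turn [ -0.08  -0.07 -68.65]
```

Request:
drive_tool --deltas '[[[0, 0.12, -0.058, -0.03, 0, 0, -10], [0, 0.18, -0.087, -0.03, 0, 0, -20], [0, 0.24, -0.116, -0.03, 0, 0, -30], [0, 0.3, -0.145, -0.03, 0, 0, -40], [0, 0.359, -0.173, -0.03, 0, 0, -50], [0, 0.359, -0.173, -0.03, 0, 0, -60], [0, 0.359, -0.173, -0.03, 0, 0, -68.6], [0, 0.359, -0.173, -0.03, 0, 0, -68.6], [0, 0.359, -0.173, -0.03, 0, 0, -68.6], [0, 0.359, -0.173, -0.03, 0, 0, -68.6], [0, 0.359, -0.173, -0.03, 0, 0, -68.6]]]'

```text
clock: 1.48
tcp_pos: [0.4996, -0.2019, 0.2613]
orientation: [0.0, 0.677, 0.736, -0.0]
wrist_force: [-0.4, -0.1, 0.2]
finger_gap: 0.0853
grip_force: 0.0
```

```bash
python3 - <<'E'
from h import *
delta((.43,.09,.26),95)
p,d,K,T,c=grab('wrist');cv2.imwrite('pics/w1.png',p[...,::-1])
print(get_state()['clock'])
E
```

```text
tcp [ 499.6 -201.9  261.3] yaw 94.81 shift mm [296.7 -44.8   1.3] turn [-0.    0.   -0.19]
1.525
```

View pics/w1.png

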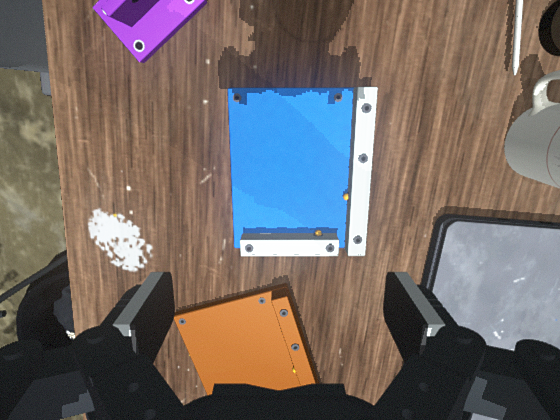

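The blue jig is clear: long fence at columns 350–375, end stop at rows 240–255, pins at (346,197) and (318,233). I'll measure the fence tops at z = 34 mm.

```bash
cat > j.py <<'E'
from h import *
z=np.load('wrist.npz');p,d,K,T=z['p'],z['d'],z['K'],z['T'];P=cloud(d,K,T)
hsv=cv2.cvtColor(p,cv2.COLOR_RGB2HSV)
w=((hsv[...,1]<60)&(hsv[...,2]>150)).astype(np.uint8)
win=np.zeros_like(w);win[80:262,225:385]=1;w*=win
n,l,st,_=cv2.connectedComponentsWithStats(w)
for i in range(1,n):
    if st[i,4]<300: continue
    k=(l==i).astype(np.uint8);c=max(cv2.findContours(k,0,1)[0],key=len);bp=cv2.boxPoints(cv2.minAreaRect(c))
    R=ray(bp,.034,K,T)[:,:2]*1000;e=np.diff(np.vstack([R,R[:1]]),axis=0)
    print(st[i],'z',np.median(P[l==i][:,2]).round(4),bp.round(1).tolist(),'\n',R.round(1).tolist(),'ctr',R.mean(0).round(1),'len',np.linalg.norm(e,axis=1).round(1),'ang',np.degrees(np.arctan2(e[:,1],e[:,0])).round(2))
y=((hsv[...,0]>15)&(hsv[...,0]<32)&(hsv[...,1]>130)&(hsv[...,2]>120)).astype(np.uint8)*win
n,l,st,ce=cv2.connectedComponentsWithStats(y)
for i in range(1,n):
    if st[i,4]>8: print('pin',st[i],ce[i].round(1),(ray(ce[i],.019,K,T)*1000).round(1))
b=((hsv[...,0]>95)&(hsv[...,0]<125)&(hsv[...,1]>120)).astype(bool)&(win>0)
print('bed z',np.median(P[b][:,2]))
E
python3 j.py
```

```text
[ 348   87   30  170 3126] z 0.0346 [[345.20001220703125, 255.60000610351562], [357.3999938964844, 85.5999984741211], [377.79998779296875, 87.0999984741211], [365.6000061035156, 257.0]] 
 [[583.7, -290.8], [570.6, -110.6], [590.6, -110.3], [606.7, -290.7]] ctr [ 587.9 -200.6] len [180.6  20.  181.1  23.1] ang [  94.14    0.9   -84.89 -179.73]
[ 240  239   99   18 1625] z 0.0344 [[240.0, 239.0], [338.0, 239.0], [338.0, 256.0], [240.0, 256.0]] 
 [[465.1, -280.5], [572.9, -271.6], [575.6, -291.9], [466.1, -301.0]] ctr [ 519.9 -286.2] len [108.2  20.5 109.9  20.5] ang [   4.72  -82.45 -175.29   92.95]
pin [344 195   4   5  18] [345.7 197. ] [[ 578. -227.   19.]]
bed z 0.012508566611197147
```

Request:
drive_tool --deltas '[[[0, 0.06, -0.009, 0, 0, 0, 0], [0, 0.12, -0.018, 0, 0, 0, 0], [0, 0.18, -0.027, 0, 0, 0, 0], [0, 0.2, -0.036, 0, 0, 0, 0], [0, 0.22, -0.045, 0, 0, 0, 0], [0, 0.22, -0.045, 0, 0, 0, 0], [0, 0.22, -0.045, 0, 0, 0, 0]]]'

```text
clock: 2.4
tcp_pos: [0.4369, 0.0134, 0.2614]
orientation: [0.0, 0.676, 0.737, 0.0]
wrist_force: [-0.1, -0.1, 0.1]
finger_gap: 0.0853
grip_force: 0.0
```

```bash
cat > b.py <<'E'
from h import *
p,d,K,T,c=grab('wrist');P=cloud(d,K,T);cv2.imwrite('pics/w2.png',p[...,::-1])
hsv=cv2.cvtColor(p,cv2.COLOR_RGB2HSV)
near=(abs(P[...,0]-.43)<.08)&(abs(P[...,1]-.09)<.08)&(hsv[...,1]<60)&(hsv[...,2]>120)
for nm,lo,hi in(('foot',.009,.02),('web top',.058,.07),('web',.025,.07)):
    m=near&(P[...,2]>lo)&(P[...,2]<hi)
    Q=P[m];r=cv2.minAreaRect(Q[:,:2].astype(np.float32)*1000)
    print(nm,m.sum(),np.median(Q[:,2]).round(4),np.round(r[0],1),np.round(r[1],1),round(r[2],2))
k=near.astype(np.uint8);k=cv2.morphologyEx(k,cv2.MORPH_OPEN,np.ones((3,3)));c=max(cv2.findContours(k,0,1)[0],key=cv2.contourArea);bp=cv2.boxPoints(cv2.minAreaRect(c))
R=ray(bp,.014,K,T)[:,:2]*1000;e=np.diff(np.vstack([R,R[:1]]),axis=0)
print(bp.round(1).tolist(),'\n',R.round(1).tolist(),'ctr',R.mean(0).round(1),'len',np.linalg.norm(e,axis=1).round(1),'ang',np.degrees(np.arctan2(e[:,1],e[:,0])).round(2))
E
python3 b.py
```

```text
foot 4783 0.0145 [434.5  94. ] [64.1 90. ] 3.82
web top 729 0.0644 [434.6  94.1] [10.  54.6] 4.7
web 729 0.0644 [434.6  94.1] [10.  54.6] 4.7
[[250.0, 43.0], [313.0, 43.0], [313.0, 136.0], [250.0, 136.0]] 
 [[400.0, 136.2], [462.3, 141.5], [472.5, 51.0], [405.5, 45.4]] ctr [435.1  93.5] len [62.5 91.1 67.2 91. ] ang [   4.85  -83.54 -175.18   93.49]
```

View pics/w2.png

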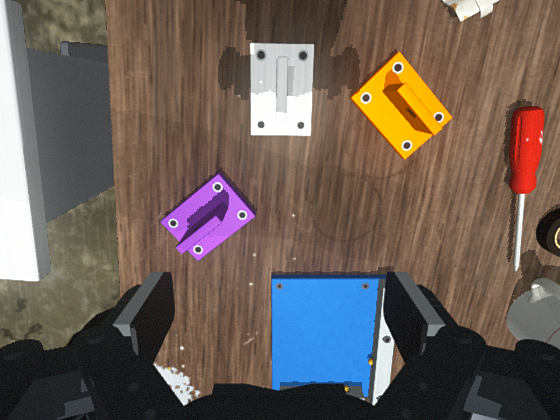

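The silver bracket is at (280,88). Cloud: centre (434.5, 94), yaw ≈ 4.5°, foot 64×90 and web top at 64 mm, all matching the given sizes. Home centre ≈ (549, −229.5), jig yaw ≈ 4.8°.

```bash
python3 - <<'E'
from h import *
delta((.4345,.094,.018),94.5)
E
```

```text
tcp [436.9  13.3 261.3] yaw 94.86 shift mm [ 80.7   4.3 243.3] turn [0.03 0.03 0.36]
```

Request:
drive_tool --deltas '[[[0, 0.04, 0.002, 0.03, 0, 0, 0.4], [0, 0.081, 0.004, 0.07, 0, 0, 0.4], [0, 0.081, 0.004, 0.11, 0, 0, 0.4], [0, 0.081, 0.004, 0.14, 0, 0, 0.4], [0, 0.081, 0.004, 0.17, 0, 0, 0.4], [0, 0.081, 0.004, 0.2, 0, 0, 0.4], [0, 0.081, 0.004, 0.22, 0, 0, 0.4], [0, 0.081, 0.004, 0.235, 0, 0, 0.4], [0, 0.081, 0.004, 0.243, 0, 0, 0.4], [0, 0.081, 0.004, 0.243, 0, 0, 0.4], [0, 0.081, 0.004, 0.243, 0, 0, 0.4]]]' --newtons 80

```text
clock: 3.82
tcp_pos: [0.434, 0.0951, 0.0187]
orientation: [0.0, 0.679, 0.734, 0.0]
wrist_force: [-0.0, -0.4, -0.6]
finger_gap: 0.0851
grip_force: 0.0
```

Request:
drive_tool --deltas '[[[255, 0, 0, 0, 0, 0, 0], [255, 0, 0, 0, 0, 0, 0], [255, 0, 0, 0, 0, 0, 0], [255, 0, 0, 0, 0, 0, 0], [255, 0, 0, 0, 0, 0, 0], [255, 0, 0, 0, 0, 0, 0], [255, 0, 0, 0, 0, 0, 0], [255, 0, 0, 0, 0, 0, 0]]]' --newtons 80

```text
clock: 4.82
tcp_pos: [0.4336, 0.0954, 0.0185]
orientation: [0.0, 0.679, 0.735, 0.0]
wrist_force: [-1.3, 0.7, 5.6]
finger_gap: 0.0093
grip_force: 78.8
```

Request:
drive_tool --deltas '[[[255, 0, 0, -0.02, 0, 0, 0], [255, 0, 0, -0.05, 0, 0, 0], [255, 0, 0, -0.08, 0, 0, 0], [255, 0, 0, -0.08, 0, 0, 0], [255, 0, 0, -0.08, 0, 0, 0]]]'

```text
clock: 5.45
tcp_pos: [0.4323, 0.0953, 0.0969]
orientation: [-0.001, 0.679, 0.735, -0.001]
wrist_force: [-0.2, -0.8, -4.1]
finger_gap: 0.0092
grip_force: 78.6
```

```bash
python3 - <<'E'
from h import *
delta((.5328,-.215,.095),94.8);s=get_state();print(s['finger_gap'],s['wrist_force'],s['ft_torque'])
E
```

```text
tcp [432.3  95.3  96.9] yaw 94.54 shift mm [-317.3   75.7    1.7] turn [-0.12  0.   -0.26]
0.009185070796930279 [-0.1689895  -0.78017125 -4.06514182] [0.08537547 0.02361139 0.00695676]
```

Request:
drive_tool --deltas '[[[255, -0.03, 0.008, 0, 0, 0, 0], [255, -0.07, 0.017, 0, 0, 0, -0.3], [255, -0.11, 0.026, 0, 0, 0, -0.3], [255, -0.15, 0.036, 0, 0, 0, -0.3], [255, -0.19, 0.045, 0, 0, 0, -0.3], [255, -0.23, 0.055, 0, 0, 0, -0.3], [255, -0.27, 0.064, 0, 0, 0, -0.3], [255, -0.3, 0.072, 0, 0, 0, -0.3], [255, -0.317, 0.076, 0, 0, 0, -0.3], [255, -0.317, 0.076, 0, 0, 0, -0.3], [255, -0.317, 0.076, 0, 0, 0, -0.3]]]'

```text
clock: 6.82
tcp_pos: [0.5332, -0.2133, 0.0975]
orientation: [-0.001, 0.676, 0.737, -0.0]
wrist_force: [-0.7, 0.4, -2.8]
finger_gap: 0.0091
grip_force: 78.3
```

```bash
python3 - <<'E'
from h import *
delta((.5328,-.215,.0305),94.8)
p,d,K,T,c=grab('wrist');cv2.imwrite('pics/w3.png',p[...,::-1])
P=cloud(d,K,T);t,R=tool()
hsv=cv2.cvtColor(p,cv2.COLOR_RGB2HSV);wh=(hsv[...,1]<60)&(hsv[...,2]>110)&(abs(P[...,0]-.5328)<.16)&(abs(P[...,1]+.215)<.16)
for nm,lo,hi in(('foot',.085,.1),('fence',.029,.04)):
    m=wh&(P[...,2]>lo)&(P[...,2]<hi);n,l=cv2.connectedComponents(m.astype(np.uint8))
    for i in range(1,n):
        if (l==i).sum()<150: continue
        Q=P[l==i];r=cv2.minAreaRect(Q[:,:2].astype(np.float32)*1000);print(nm,len(Q),np.median(Q[:,2]).round(4),np.round(r[0],1),np.round(r[1],1),round(r[2],2),Q.min(0).round(4),Q.max(0).round(4))
E
```

```text
tcp [ 533.2 -213.3   97.5] yaw 94.89 shift mm [-1.8 -0.5 67. ] turn [-0.1  -0.09  0.09]
foot 13588 0.0935 [ 533.7 -203.4] [64.4 68.1] 4.8 [ 0.4993 -0.24    0.0851] [ 0.568 -0.167  0.1  ]
fence 8351 0.0346 [ 587.1 -192.2] [ 20.3 163. ] 4.9 [ 0.5705 -0.274   0.0315] [ 0.6032 -0.1104  0.0379]
fence 207 0.0317 [ 691.4 -278.7] [60.2  2.8] 90.0 [ 0.69   -0.3088  0.0303] [ 0.6928 -0.2486  0.0334]
```

View pics/w3.png

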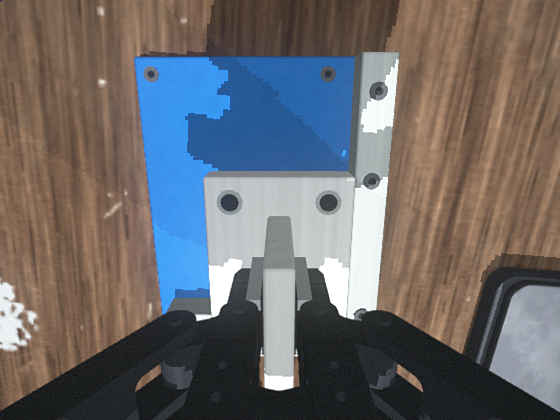

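The bracket sits level in the grip: foot yaw 4.8°, fence yaw 4.9°, gaps about 12 mm to the long fence and 15 mm to the stop. Lowering now.

Request:
drive_tool --deltas '[[[255, 0, 0, 0.02, 0, 0, 0], [255, 0, 0, 0.04, 0, 0, 0], [255, 0, 0, 0.054, 0, 0, 0], [255, 0, 0, 0.06, 0, 0, 0], [255, 0, 0, 0.064, 0, 0, 0], [255, 0, 0, 0.065, 0, 0, 0], [255, 0, 0, 0.066, 0, 0, 0], [255, 0, 0, 0.067, 0, 0, 0], [255, 0, 0, 0.068, 0, 0, 0], [255, 0, 0, 0.068, 0, 0, 0], [255, 0, 0, 0.068, 0, 0, 0]]]'

```text
clock: 8.25
tcp_pos: [0.5344, -0.2148, 0.0305]
orientation: [0.0, 0.677, 0.736, -0.0]
wrist_force: [-0.3, 0.2, -1.2]
finger_gap: 0.0091
grip_force: 78.6
```

Request:
drive_tool --deltas '[[[255, 0, 0, 0.001, 0, 0, 0], [255, 0, 0, 0.0015, 0, 0, 0], [255, 0, 0, 0.0015, 0, 0, 0]]]'

```text
clock: 8.62
tcp_pos: [0.5344, -0.2148, 0.0305]
orientation: [0.001, 0.677, 0.736, 0.0]
wrist_force: [-3.0, 3.2, 9.8]
finger_gap: 0.0087
grip_force: 80.4
```

Request:
drive_tool --deltas '[[[255, -0.003, 0.002, 0, 0, 0, 0], [255, -0.006, 0.004, 0, 0, 0, 0], [255, -0.009, 0.006, 0, 0, 0, 0], [255, -0.009, 0.008, 0, 0, 0, 0], [255, -0.009, 0.009, 0, 0, 0, 0], [255, -0.009, 0.01, 0, 0, 0, 0], [255, -0.009, 0.01, 0, 0, 0, 0]]]'

```text
clock: 9.5
tcp_pos: [0.5442, -0.2229, 0.0305]
orientation: [0.0, 0.677, 0.736, -0.001]
wrist_force: [-6.1, 0.7, 10.8]
finger_gap: 0.0093
grip_force: 80.6
```

Request:
drive_tool --deltas '[[[255, -0.001, 0.0005, 0, 0, 0, 0], [255, -0.002, 0.001, 0, 0, 0, 0], [255, -0.003, 0.0015, 0, 0, 0, 0], [255, -0.004, 0.002, 0, 0, 0, 0], [255, -0.005, 0.002, 0, 0, 0, 0], [255, -0.005, 0.002, 0, 0, 0, 0]]]'

```text
clock: 10.25
tcp_pos: [0.5464, -0.2258, 0.0305]
orientation: [-0.001, 0.676, 0.737, 0.0]
wrist_force: [-6.9, 6.9, 14.4]
finger_gap: 0.009
grip_force: 81.1
```

Request:
drive_tool --deltas '[[[255, -0.0005, 0.0005, 0, 0, 0, 0], [255, -0.001, 0.001, 0, 0, 0, 0], [255, -0.001, 0.001, 0, 0, 0, 0]]]'

```text
clock: 10.62
tcp_pos: [0.5464, -0.226, 0.0305]
orientation: [-0.002, 0.676, 0.737, 0.0]
wrist_force: [-9.6, 8.4, 17.6]
finger_gap: 0.0091
grip_force: 81.5
```

Request:
drive_tool --deltas '[[[255, -0.0005, 0.0003, -0.0003, 0, 0, 0], [255, -0.001, 0.0005, -0.0005, 0, 0, 0], [255, -0.001, 0.0005, -0.0005, 0, 0, 0], [255, -0.001, 0.0005, -0.0005, 0, 0, 0]]]'

```text
clock: 11.12
tcp_pos: [0.5465, -0.2267, 0.0306]
orientation: [-0.003, 0.676, 0.737, 0.0]
wrist_force: [-8.9, 9.2, 15.3]
finger_gap: 0.0093
grip_force: 81.4
```

```bash
python3 - <<'E'
from h import *
p,d,K,T,c=grab('wrist');cv2.imwrite('pics/w4.png',p[...,::-1]);s=get_state();print(s['wrist_force'],s['ft_torque'])
delta((.55,-.23,.0305),94.9)
P=cloud(d,K,T)
hsv=cv2.cvtColor(p,cv2.COLOR_RGB2HSV);wh=(hsv[...,1]<60)&(hsv[...,2]>60)&(abs(P[...,0]-.5528)<.16)&(abs(P[...,1]+.215)<.16)
for nm,lo,hi in(('foot',.022,.0298),('fence',.0315,.04)):
    m=wh&(P[...,2]>lo)&(P[...,2]<hi);n,l=cv2.connectedComponents(m.astype(np.uint8))
    for i in range(1,n):
        if (l==i).sum()<250: continue
        Q=P[l==i];r=cv2.minAreaRect(Q[:,:2].astype(np.float32)*1000);print(nm,len(Q),np.percentile(Q[:,2],[5,50,95]).round(4),np.round(r[0],1),np.round(r[1],1),round(r[2],2))
E
```

```text
[-9.37245935  9.06685677 14.42995999] [1.40888631 1.7161606  0.09847867]
tcp [ 546.5 -226.7   30.6] yaw 94.92 shift mm [-3.6  3.2  0.1] turn [-0.2  -0.23  0.02]
foot 14648 [0.0253 0.0266 0.0278] [ 544.3 -183.8] [ 64.4 133.9] 4.81
fence 16094 [0.0334 0.0346 0.0359] [ 585.6 -179.5] [ 20.5 127.7] 4.8
```

View pics/w4.png

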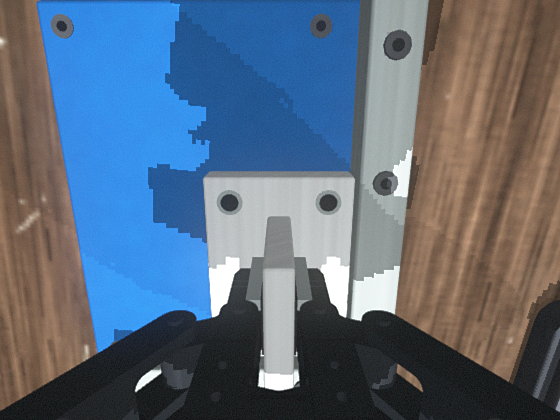

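The view shows the foot flush along the long fence, with its far edge at row ~172 (cols 205–354). Next I'll check the remaining gap to the end stop from that edge.

```bash
python3 - <<'E'
from h import *
z=np.load('wrist.npz');p,d,K,T=z['p'],z['d'],z['K'],z['T'];P=cloud(d,K,T)
g=cv2.cvtColor(p,cv2.COLOR_RGB2HSV)[...,1].astype(int)
yh=np.array([-.0845,.9964]);E=np.array([.5803,-.1110])
for u in (220,250,310,340):
    v=[v for v in range(150,200) if g[v,u]<60][0]
    X=ray([u,v],.026,K,T)[0];Z=P[v-3:v+12,u,2]
    print(u,v,X.round(4),'to fence end',((E-X[:2])@yh*1000).round(1),'z',Z.round(3))
bh=(g>120)&(cv2.cvtColor(p,cv2.COLOR_RGB2HSV)[...,0]>95)
for u in(150,250,330):
    vs=np.where(bh[:30,u])[0];X=ray([u,vs[0]],.012,K,T)[0];print('bed edge',u,vs[0],X.round(4),((E-X[:2])@yh*1000).round(1))
E
```

```text
220 172 [ 0.5196 -0.1835  0.026 ] to fence end 67.1 z [0.013 0.013 0.015 0.018 0.019 0.022 0.024 0.025 0.025 0.027 0.025 0.026
 0.027 0.028 0.028]
250 172 [ 0.5321 -0.1824  0.026 ] to fence end 67.1 z [0.013 0.013 0.014 0.017 0.018 0.02  0.023 0.026 0.026 0.026 0.027 0.026
 0.027 0.026 0.026]
310 171 [ 0.5569 -0.1799  0.026 ] to fence end 66.7 z [0.013 0.012 0.014 0.015 0.017 0.018 0.02  0.024 0.024 0.025 0.025 0.027
 0.027 0.026 0.027]
340 172 [ 0.5694 -0.1792  0.026 ] to fence end 67.1 z [0.013 0.013 0.015 0.018 0.019 0.021 0.023 0.025 0.026 0.026 0.027 0.027
 0.027 0.026 0.026]
bed edge 150 0 [ 0.487  -0.1191  0.012 ] 0.2
bed edge 250 0 [ 0.5268 -0.1157  0.012 ] 0.2
bed edge 330 0 [ 0.5587 -0.113   0.012 ] 0.2
```

Request:
drive_tool --deltas '[[[255, -0.0005, 0.0003, 0, 0, 0, 0], [255, -0.001, 0.0006, -0.0003, 0, 0, 0], [255, -0.0015, 0.0009, -0.0005, 0, 0, 0], [255, -0.0015, 0.001, -0.0005, 0, 0, 0], [255, -0.0015, 0.001, -0.0005, 0, 0, 0]]]'

```text
clock: 11.8
tcp_pos: [0.5466, -0.2273, 0.0307]
orientation: [-0.004, 0.676, 0.737, -0.0]
wrist_force: [-10.6, 10.9, 15.8]
finger_gap: 0.0092
grip_force: 81.3
```

Request:
drive_tool --deltas '[[[255, -0.0005, 0.0003, 0, 0, 0, 0], [255, -0.001, 0.0006, 0, 0, 0, 0], [255, -0.0015, 0.0009, 0, 0, 0, 0], [255, -0.0015, 0.001, 0, 0, 0, 0], [255, -0.0015, 0.001, 0, 0, 0, 0]]]'

```text
clock: 12.42
tcp_pos: [0.5466, -0.2273, 0.0307]
orientation: [-0.005, 0.676, 0.737, 0.0]
wrist_force: [-14.2, 14.7, 19.4]
finger_gap: 0.0093
grip_force: 81.9
```

```bash
python3 - <<'E'
from h import *
t,R=tool();print('tool tilt deg',np.degrees(np.arccos(-R[2,2])).round(2))
p,d,K,T,c=grab('wrist');P=cloud(d,K,T);s=get_state();print(s['wrist_force'].round(1),s['ft_torque'].round(2),s['tcp_pos'].round(4),s['grip_force'],s['clock'])
def fit(Q):
    A=np.c_[Q[:,:2]-Q[:,:2].mean(0),np.ones(len(Q))];k=np.linalg.lstsq(A,Q[:,2],rcond=None)[0];return np.degrees(k[:2]).round(2),k[2].round(4)
print('foot',fit(P[182:255,212:262].reshape(-1,3)),'bed',fit(P[30:150,100:330].reshape(-1,3)))
hsv=cv2.cvtColor(p,cv2.COLOR_RGB2HSV)
for nm,lo,hi,v0,v1,u0,u1 in(('foot',.0235,.0298,165,255,190,360),('fence',.0315,.04,30,260,345,440)):
    m=np.zeros(d.shape,bool);m[v0:v1,u0:u1]=1;m&=(hsv[...,1]<60)&(P[...,2]>lo)&(P[...,2]<hi)
    r=cv2.minAreaRect(P[m][:,:2].astype(np.float32)*1000);print(nm,m.sum(),np.round(r[0],1),np.round(r[1],1),round(r[2],2))
E
```

```text
tool tilt deg 0.61
[-14.6  14.6  19.9] [2.3  2.55 0.  ] [ 0.5465 -0.2274  0.0307] 81.8660581111908 12.475
foot (array([10.97, 16.42]), np.float64(0.0275)) bed (array([ 1.54, -0.61]), np.float64(0.0132))
foot 10870 [ 545.7 -199.4] [64.4 41.1] 5.28
fence 12049 [ 584.9 -170.4] [20.4 89.2] 4.92
```

```bash
python3 - <<'E'
from h import *
z=np.load('wrist.npz');K,T=z['K'],z['T'];t,R=tool();print((R.T@(T[:3,3]-t)).round(4))
g=cv2.cvtColor(z['p'],cv2.COLOR_RGB2GRAY).astype(int)
for u in(220,250,310): print(u,g[168:184,u])
w3=cv2.imread('pics/w3.png');h=cv2.cvtColor(w3,cv2.COLOR_BGR2HSV)
T3=T.copy();T3[:3,3]=T[:3,3]+np.array([.5332,-.2133,.0975])-t
# untilt: rotate by tool tilt difference
G=Ro.from_quat([.676,.737,0,-.001]).as_matrix();D=G@R.T
T3[:3,:3]=D@T[:3,:3];T3[:3,3]=np.array([.5332,-.2133,.0975])+D@(T[:3,3]-t)
for u in(170,250,300,340):
    v=np.where((h[:,u,0]>95)&(h[:,u,1]>120))[0][0];print('bed edge w3',u,v,(ray([u,v],.012,K,T3)*1000).round(1))
for r in(172,175,178): print('now foot edge row',r,(ray([280,r],.026,K,T)*1000).round(1),'in w3',(ray([280,r],.0935,K,T3)*1000).round(1))
E
```

```text
[ 0.0756  0.0011 -0.1432]
220 [ 90  84  82 115 123 127 122 125 125 160 178 183 191 185 189 189]
250 [ 87  85  89 113 129 123 126 129 127 161 181 189 192 191 194 188]
310 [ 83  81  85 112 127 128 129 131 130 160 180 189 196 197 195 192]
bed edge w3 170 57 [[ 462.6 -121.4   12. ]]
bed edge w3 250 56 [[ 509.5 -116.9   12. ]]
bed edge w3 300 56 [[ 538.7 -114.4   12. ]]
bed edge w3 340 57 [[ 562.2 -112.9   12. ]]
now foot edge row 172 [[ 544.5 -182.1   26. ]] in w3 [[ 531.2 -167.8   93.5]]
now foot edge row 175 [[ 544.6 -183.3   26. ]] in w3 [[ 531.3 -169.1   93.5]]
now foot edge row 178 [[ 544.8 -184.6   26. ]] in w3 [[ 531.4 -170.4   93.5]]
```

The foot's far edge is 69.8 mm from the bed edge, against 70 mm when home. The foot is on the long fence, motion has stopped, and the push is about 14.6 N each way. Handing in.

```bash
python3 -c "
from h import *
print(hand_in())"
```

```text
the job is handed in; nothing more can be done
None
```

I handed in with the bracket in the jig corner, still gripped at about 80 N and pressed about 14.6 N toward each fence. By my camera check it is within about 1 mm of home and less than 1° off square. Both pins' depth is inferred from that position, because I could not see the pins, and the judge gave no result back.

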